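# Boxed truffles into the self-closing cool bin

### The job

Put the pink truffle box into the free half of the cool bin, lengthwise like the cream box that already waits there, and leave the lid shut over both. The lid is sprung and will not stay up by itself, so raise it and keep it up as you go in; feel for the cool pack and set the box down flat on it without dropping it, and leave the cream box and everything else where it is.

Things in the scene. Friction and masses are not known exactly. Their poses are not given: they have to be found in the camera images.
- cool_bin: White insulated counter-top bin, clear framed lid, fixed. Origin on the counter under the middle of the front wall's inner face; x from there into the bin, y to the bin's left, z up. Inside: x 0 to 112, y -115 to 115 mm; walls 12 mm thick, rim 100 mm high. No partition: the left half (y > 0) is free, the right half holds the cream box.
- free_bay (a point): A fixed mark above the middle of the bin's free half, level with the rim: x 56, y 52, z 100 mm in the bin's frame. Each half is floored by a blue cool pack, 106 x 108 mm, flat. The top of the free half's pack lies 30 to 50 mm above the counter; the level differs from day to day and is reported nowhere.
- cool_lid (a joint): Angle of the lid about its hinge at the back of the bin: 0 shut, grows as the front edge rises, up to 2.1. A torsion spring and the lid's weight (0.22 kg) always pull it shut, damped: about 2 N at the front edge holds it at any angle. The lid is 248 mm wide, 8 mm thick.
- lid_hinge (a point): Middle of the lid's hinge line, at x 120, y 0, z 106 mm in the bin's frame (fixed); the hinge line runs along the bin's y.
- lid_edge (a point): Middle of the underside of the lid's free front edge, 160 mm from the hinge line; moves with the lid. Shut, it lies at x -40, z 102 mm in the bin's frame: the edge overhangs the outer face of the front wall by 28 mm, so the end of a box can be brought up under it there. The raised edge may catch under a ledge of a hand going down; along a hand that leans back (25-35 degrees) it slides.
- pink_box: Pink folded-card box of truffles, closed and stiff, 67 x 93 x 46 mm (at its upper edge; the sides taper inward by a few mm towards the bottom), 0.10 to 0.23 kg. Origin at the centre of its underside; x along its 67 mm width, y along its 93 mm length, z up. It stands on the counter; it can be gripped across its width near the top.
- cream_box: Cream folded-card box of truffles, 65 x 93 x 43 mm, in the bin's right half with its length along the bin's x. Origin at the centre of its underside, y along its length, z up. To be left alone.
- brown_box: Dark brown truffle box, 71 x 113 x 51 mm, on the counter; origin at the centre of its underside, y along its length. Not part of the job. It and the pink box may have changed places.
- card_block: Small block of shop cards on a stand, 34 x 58 x 38 mm, on the counter near the bell; origin at the centre of its underside. Not part of the job.
- jar: Jar of marshmallows with a white lid, 69 mm across, 107 mm high, beside the bin; origin at the centre of its underside. Not part of the job.
- scoop: Steel scoop, 180 x 54 x 35 mm, lying on the counter; origin below its middle. Not part of the job.

How it is judged:
By the outcome, as a careful person would: the job done as asked, in the order asked, and still so for the second after the job is handed in, with the robot touching nothing.
It also fails if it takes over 58 s, if anything falls off the work surface, if the arm or the gripper's body presses on something with over 40 N, if the wrist force passes 120 N, or if a joint passes its speed limit or range.

### The arm

A 6-joint arm with a two-finger parallel gripper is mounted at the origin on a cart in front of the work surface, level with it; the furniture and walls round the work are solid. World frame = base frame: x ahead of the robot, y to its left, z up, the work surface at z = 0. Lengths are in m, angles in rad, forces in N, time in s.
With the tool pointing down it reaches from about 0.325 to 0.9 m from the base axis. Payload 6.1 kg.
Tool frame: the origin (TCP) lies midway between the tips of the shut fingers; the grasp point (between the pads) lies 19 mm behind it; z points along the fingers, y is the line along which they close (so a half turn about z gives the same grasp; the last joint's range is limited). The gripper opens to 87 mm and grips with 3 to 60 N. Pads are 19 mm wide; open, the fingers measure 117 mm over their backs; the gripper's body (75 mm by 190 mm) begins 51 mm behind the grasp point.
Start: joints at [1.137, 0.22, 1.526, -0, 1.395, -0.126], TCP at [0.189, 0.596, 0.223] pointing down, gripper open.
Joint ranges: [-2.98, 2.98], [-0.91, 2.08], [0.09, 2.57], [-1.24, 4.39], [0.2, 2.65], [-2.68, 2.68]. Speed limits (rad/s): [2.57, 2.57, 3.01, 3.14, 3.14, 3.14].

### API

Orientations are given as a rotation vector (axis times angle).
In Python, from cell import env gives the robot as it stands.
- The arm moves only by the tool arm_command, never from a script. Its argument "plan" is a list of rows, each a list of 7 numbers: the shift along the tool's x, y, z in mm, then the turn, a rotation vector about the tool's x, y, z in degrees, then the finger opening in mm, from 0 to 87. A call has 1 to 5 rows; each row is the pose to reach, as a shift and turn from the pose commanded when the call began, along the tool's axes at that moment; what a row does not reach only later rows make up. A row lasts 1/10 s, in which the tool goes at most 50 mm and 8.59 degrees, less where a joint would pass 70% of its speed; a pose out of reach is approached as far as the arm can. A call with a gripper value outside its range is refused whole. The fingers move at their own pace and stop on an object; "grip_force" is the grip in N (left out, the last holds). Time passes only in rows, so rows that repeat a pose let the fingers close. It gives the time, the measured TCP pose, the force, the opening and the grip force at its end, in the units of the state.
- env.get_state(): the state, without advancing time (a new reading comes with each control period).
- env.snapshot(name): name is "scene" or "top"; returns (picture, depth): 420x560x3 uint8, red, green, blue; 420x560 float32, m along the optical axis (not along the pixel's ray), 0 where there is no reading.
- env.camera_info(name): a dict with "fx", "fy", "cx", "cy" (pixels), "eye" and "orientation" of the camera in the world. Camera axes: x right, y up, looking along -z (the intrinsics and any distortion apply to the point x, -y, -z); pixel columns grow to the right and rows downward; lengths in m; the calibration is good to about 2 mm. A picture is of the moment at which its call begins. camera_info takes no time and is no camera call.
- env.finish_job(): hands the job in; it is judged then, once.
Trained networks look in the newest picture that a camera, given by its name, has taken for a name from the list of things; names that differ only in an ending like _2 or _b are one class to them, and where a whole thing is asked for, a point or a joint stands for the part that bears it (a point fixed in the world has none). Each returns a list of dicts, best first, with "p" (0 to 1); they miss things now and then, are a little off and sometimes report something else, mostly with a low value. They report only what shows in the picture. A call takes as long as a camera call.
- env.cut_out(query, camera): "mask" (420x560 bool, what is visible of it) and "box" ([left, top, right, bottom] in pixels, round what is visible of it).
The state is a dict: "time": time; "q": joint angles; "qd": joint speeds; "tau": joint torques, N m; "ee_pos": TCP position; "ee_rot": TCP orientation; "ft_force": force on the tool from outside, world axes, zero at the start; "torque": the same for the moment, N m; "width": finger opening in m; "grasp_force": force on a finger pad.
Only numpy, scipy, OpenCV 4.12 (cv2) and the standard library are available. Lean on these libraries where they do the work, as an engineer would, in place of code of your own. Each camera call takes 0.05 s, during which the arm holds its last target. There are 200 camera calls.

## Working session

There is one attempt and no reset: what is moved stays moved. The work goes in short steps, Python scripts to look and compute and a tool call to move; the robot and the scene stay as the last step left them, time stands still between calls to the robot, and variables do not carry over. Pictures are saved under pics/ and viewed, at most 10 in all, crops included, and the job is handed in when it is done.

Besides the shell and the picture viewer there is one more tool, called by a JSON object that holds its "op" and its "data", one argument or row to a line. arm_command: Moves the arm, as the interface text tells. Its arguments: {"type":"object","properties":{"plan":{"type":"array"},"grip_force":{"type":"number"}},"required":["plan"]}

```bash
ls; mkdir -p pics; cat > h.py <<'E'
import numpy as np,cv2
from scipy.spatial.transform import Rotation as R
from cell import env
def pts(cam,depth,mask=None):
    c=env.camera_info(cam)
    v,u=np.nonzero((depth>0)&(mask if mask is not None else True))
    d=depth[v,u]
    P=np.c_[(u-c['cx'])/c['fx']*d,-(v-c['cy'])/c['fy']*d,-d]
    o=np.array(c['orientation'])
    M=o if o.shape==(3,3) else R.from_rotvec(o).as_matrix()
    return P@M.T+np.array(c['eye']),np.c_[u,v]
E
python3 - <<'E'
from h import *
for n in('scene','top'):
    print(n,env.camera_info(n))
    p,d=env.snapshot(n); cv2.imwrite(f'pics/{n}0.png',p[:,:,::-1]); np.save(f'pics/{n}0.npy',d)
    for q in('pink_box','brown_box','cool_bin','cream_box','jar','cool_lid','scoop','card_block'):
        for r in env.cut_out(q,n)[:2]:
            P,_=pts(n,d,r['mask'])
            if len(P)==0: continue
            z=np.percentile(P[:,2],90)
            T=P[P[:,2]>z-.012]
            rc=cv2.minAreaRect((T[:,:2]*1000).astype(np.float32))
            print(n,q,round(r['p'],2),r['box'],np.round(np.median(P,0),3),'ztop',round(z,3),np.round(rc[0]),np.round(rc[1]),round(rc[2],1))
s=env.get_state();print(s['time'],s['ee_pos'],s['ee_rot'],s['ft_force'])
E
```

```text
pics
scene {'fx': 433.1627311034535, 'fy': 433.1627311034535, 'cx': 283.060840943827, 'cy': 199.55431715973324, 'eye': array([ 0.1354182 , -0.64630426,  0.5724687 ]), 'orientation': array([ 1.08932746, -0.28453322, -0.4333381 ])}
scene pink_box 0.9 [269.6, 227.5, 316.0, 262.9] [0.567 0.091 0.043] ztop 0.046 [573. 110.] [71. 94.] 79.4
scene pink_box 0.38 [193.9, 158.8, 296.2, 201.3] [0.563 0.352 0.108] ztop 0.111 [566. 366.] [168. 249.] 32.1
scene brown_box 0.56 [298.5, 264.0, 361.5, 312.0] [ 0.562 -0.078  0.049] ztop 0.051 [563. -62.] [115.  71.] 2.0
scene cool_bin 0.71 [189.8, 159.2, 300.2, 227.9] [0.557 0.326 0.084] ztop 0.11 [566. 366.] [169. 251.] 32.2
scene cool_bin 0.22 [190.1, 159.7, 296.6, 198.6] [0.563 0.353 0.108] ztop 0.111 [565. 366.] [168. 249.] 32.2
scene jar 0.67 [192.6, 158.1, 297.4, 229.9] [0.557 0.326 0.084] ztop 0.11 [566. 366.] [169. 251.] 32.2
scene jar 0.62 [307.2, 188.4, 329.4, 234.5] [0.682 0.179 0.068] ztop 0.106 [580.  26.] [474.  56.] 57.3
scene cool_lid 0.97 [190.7, 158.2, 294.9, 199.0] [0.563 0.353 0.108] ztop 0.111 [565. 366.] [168. 249.] 32.2
scene scoo
[... 917 characters left out ...]
06] ztop 0.108 [691. 195.] [66. 63.] 47.5
top jar 0.19 [349.2, 192.8, 377.1, 237.2] [ 0.561 -0.058  0.049] ztop 0.052 [562. -59.] [113.  71.] 2.4
top cool_lid 0.83 [138.9, 163.5, 259.3, 266.9] [0.564 0.371 0.108] ztop 0.111 [567. 371.] [169. 250.] 32.7
top scoop 0.7 [370.8, 123.1, 396.2, 188.0] [ 0.764 -0.117  0.007] ztop 0.028 [ 724. -115.] [160.  54.] 7.2
top card_block 0.82 [265.0, 251.5, 290.5, 268.4] [0.442 0.168 0.032] ztop 0.038 [442. 166.] [54. 20.] 75.8
top card_block 0.52 [281.1, 192.9, 311.6, 232.8] [0.573 0.114 0.044] ztop 0.047 [572. 114.] [66. 92.] 78.7
0.9 [0.18933272 0.59562102 0.22255187] [-4.81531021e-01 -3.10446491e+00 -3.06264958e-05] [-0.3726085  -0.58681731 -0.30755259]
```

```bash
python3 - <<'E'
import cv2,numpy as np
a=cv2.imread('pics/scene0.png')[130:330,150:460];b=cv2.imread('pics/top0.png')[100:290,110:420]
a=cv2.resize(a,(460,297));b=cv2.resize(b,(484,297))
cv2.imwrite('pics/c0.png',np.vstack([cv2.resize(a,(484,297)),b]))
E
```

```text
(no output)
```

View pics/c0.png

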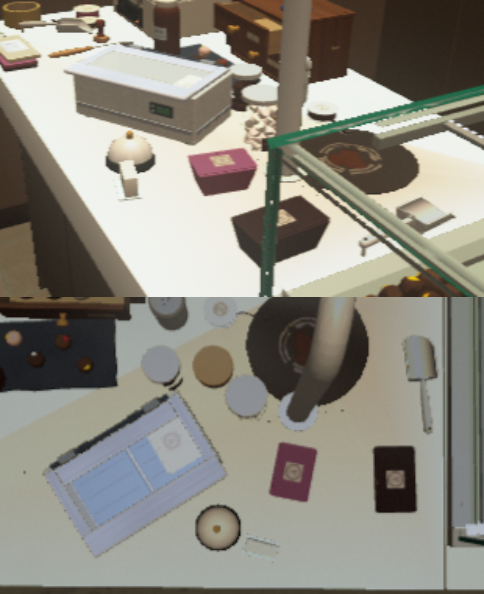

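```bash
cat >> h.py <<'E'
LEAN=25.; YB=32.4; O=np.array([529.4,344.9])
def b2w(b): # bin frame mm -> world mm
    c,s=np.cos(np.radians(YB)),np.sin(np.radians(YB))
    return np.array([O[0]+c*b[0]-s*b[1],O[1]+s*b[0]+c*b[1],b[2]])
def w2b(w):
    c,s=np.cos(np.radians(YB)),np.sin(np.radians(YB)); d=np.array(w[:2])-O
    return np.array([c*d[0]+s*d[1],-s*d[0]+c*d[1],w[2]])
def rot(az,lean):
    a,l=np.radians(az),np.radians(lean)
    z=np.array([np.sin(l)*np.cos(a),np.sin(l)*np.sin(a),-np.cos(l)])
    y=np.array([-np.sin(a),np.cos(a),0]); return np.c_[np.cross(y,z),y,z]
def cur():
    s=env.get_state(); Rt=R.from_rotvec(s['ee_rot']).as_matrix(); p=np.array(s['ee_pos'])*1000
    return s,Rt,p
def delta(g,az,lean=LEAN): # grasp point world mm
    s,Rt,p=cur(); T=rot(az,lean); t=np.array(g)+19*T[:,2]
    return np.round(np.r_[Rt.T@(t-p),np.degrees(R.from_matrix(Rt.T@T).as_rotvec())],1)
def show():
    s,Rt,p=cur(); g=p-19*Rt[:,2]; z=Rt[:,2]
    print('t',round(s['time'],2),'g',np.round(g,1),'bin',np.round(w2b(g),1),'lean',round(np.degrees(np.arccos(-z[2])),1),'yaw y',round(np.degrees(np.arctan2(Rt[1,1],Rt[0,1])),1),'F',np.round(s['ft_force'],1),'w',round(s['width']*1000,1),s['grasp_force'],'q',np.round(s['q'],2))
PB=np.array([572.5,112.]); U=np.array([np.cos(np.radians(-10.6)),np.sin(np.radians(-10.6))])
E
python3 - <<'E'
from h import *
show(); g=PB+6*U; print(delta([*g,130],-10.6))
E
```

```text
t 0.9 g [189.3 595.6 241.6] bin [-152.8  393.9  241.6] lean 0.0 yaw y 72.4 F [-0.4 -0.6 -0.3] w 87.0 0.0 q [ 1.14  0.22  1.53  0.    1.39 -0.13]
[-525.6 -343.1  109.8   -1.5  -25.    -6.9]
```

{"op": "arm_command", "data": {
  "plan": [
    [-526,-343,60,-1.5,-25,-7,87],
    [-526,-343,60,-1.5,-25,-7,87],
    [-526,-343,60,-1.5,-25,-7,87],
    [-526,-343,60,-1.5,-25,-7,87],
    [-526,-343,60,-1.5,-25,-7,87]
  ],
  "grip_force": 30
}}

```text
time: 1.4
ee_pos: [0.3462, 0.402, 0.1981]
ee_rot: [0.243, 2.695, -0.056]
ft_force: [0.8, 0.1, 0.4]
width: 0.0869
grasp_force: 0.0
```

```bash
python3 - <<'E'
from h import *
show(); g=PB+6*U; print(delta([*g,130],-10.6))
E
```

```text
t 1.4 g [338.3 403.5 215.3] bin [-130.   151.9  215.3] lean 25.0 yaw y 79.7 F [0.8 0.1 0.4] w 86.9 0.0 q [ 0.96 -0.1   1.97 -0.44  1.12 -0.27]
[-225.2 -244.7  199.8    0.     0.     0.3]
```

{"op": "arm_command", "data": {
  "plan": [
    [-225,-245,200,0,0,0,87],
    [-225,-245,200,0,0,0,87],
    [-225,-245,200,0,0,0,87],
    [-225,-245,200,0,0,0,87],
    [-225,-245,200,0,0,0,87]
  ]
}}

```text
time: 1.9
ee_pos: [0.5018, 0.2122, 0.1438]
ee_rot: [0.248, 2.693, -0.055]
ft_force: [0.1, 0.6, -0.7]
width: 0.0869
grasp_force: 0.0
```

```bash
python3 - <<'E'
from h import *
show(); g=PB+6*U; print(delta([*g,130],-10.6))
E
```

```text
t 1.9 g [493.9 213.6 161. ] bin [-100.3  -91.8  161. ] lean 25.1 yaw y 79.5 F [ 0.1  0.6 -0.7] w 86.9 0.0 q [ 0.4  -0.14  2.12 -0.33  0.82 -0.8 ]
[-79.1 -85.6  71.3   0.    0.1   0.1]
```

{"op": "arm_command", "data": {
  "plan": [
    [-79,-86,71,0,0,0,87],
    [-79,-86,71,0,0,0,87],
    [-79,-86,71,0,0,0,87],
    [-79,-86,71,0,0,0,87],
    [-79,-86,71,0,0,0,87]
  ]
}}

```text
time: 2.4
ee_pos: [0.5849, 0.1095, 0.1123]
ee_rot: [0.252, 2.695, -0.057]
ft_force: [-1.0, -0.4, 0.7]
width: 0.087
grasp_force: 0.0
```

```bash
python3 - <<'E'
from h import *
show(); g=PB+6*U; print(delta([*g,39.5],-10.6))
p,d=env.snapshot('scene'); q,dt=env.snapshot('top')
a=cv2.resize(p[80:300,150:400],None,fx=2,fy=2);b=cv2.resize(q[130:260,200:400],None,fx=2,fy=2)
im=np.zeros((440,900,3),np.uint8);im[:,:500]=a;im[:260,500:]=b
cv2.imwrite('pics/c1.png',cv2.resize(im[:,:,::-1],(800,391)))
E
```

```text
t 2.4 g [577.  111.  129.5] bin [ -85.1 -222.9  129.5] lean 25.0 yaw y 79.3 F [-1.  -0.4  0.7] w 87.0 0.0 q [ 0.13 -0.01  2.06 -0.21  0.68 -1.12]
[36.7  0.2 82.2 -0.1 -0.  -0. ]
```

View pics/c1.png

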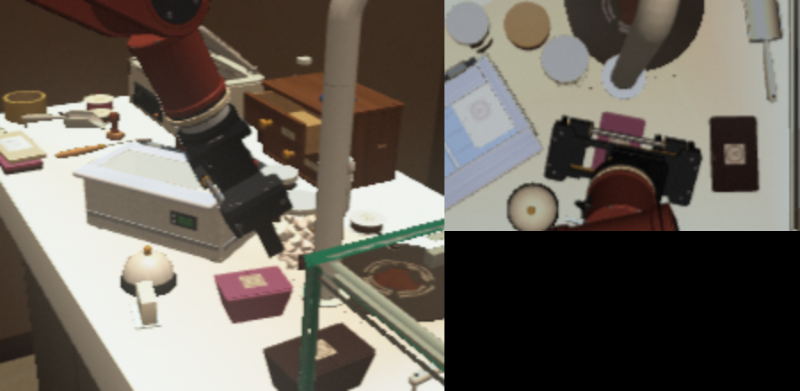

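{"op": "arm_command", "data": {
  "plan": [
    [16,0,35,0,0,0,87],
    [28,0,62,0,0,0,87],
    [33,0,74,0,0,0,87],
    [37,0,82,0,0,0,87],
    [37,0,82,0,0,0,87]
  ]
}}

```text
time: 3.0
ee_pos: [0.5854, 0.1109, 0.0222]
ee_rot: [0.247, 2.696, -0.056]
ft_force: [0.3, 0.3, 0.0]
width: 0.0872
grasp_force: 0.0
```

```bash
python3 - <<'E'
from h import *
show()
p,d=env.snapshot('scene')
r=env.cut_out('pink_box','scene')[0]; P,_=pts('scene',d,r['mask']); print(r['p'],np.round(np.median(P,0),3))
cv2.imwrite('pics/c2.png',cv2.resize(p[180:280,220:350,::-1],None,fx=4,fy=4,interpolation=cv2.INTER_CUBIC))
E
```

```text
t 3.0 g [577.5 112.4  39.4] bin [ -83.9 -222.1   39.4] lean 25.0 yaw y 79.5 F [0.3 0.3 0. ] w 87.2 0.0 q [ 0.13  0.16  2.09 -0.28  0.49 -1.04]
0.91 [0.549 0.088 0.032]
```

View pics/c2.png

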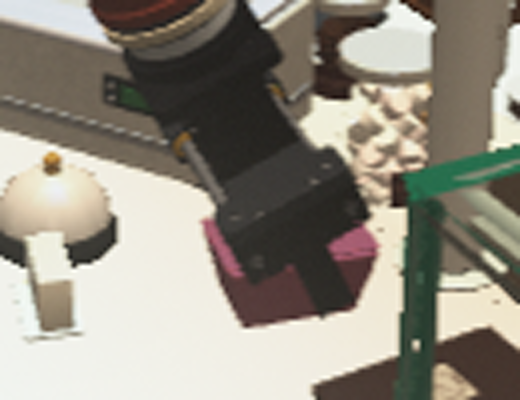

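{"op": "arm_command", "data": {
  "plan": [
    [0,0,0,0,0,0,55],
    [0,0,0,0,0,0,50],
    [0,0,0,0,0,0,50],
    [0,0,0,0,0,0,50],
    [0,0,0,0,0,0,50]
  ],
  "grip_force": 35
}}

```text
time: 3.6
ee_pos: [0.5864, 0.1103, 0.0234]
ee_rot: [0.248, 2.694, -0.056]
ft_force: [-2.9, -0.7, 4.8]
width: 0.0648
grasp_force: 35.0
```

{"op": "arm_command", "data": {
  "plan": [
    [-4,0,-9,0,0,0,50],
    [-15,0,-32,0,0,0,50],
    [-32,0,-68,0,0,0,50],
    [-48,0,-105,0,0,0,50],
    [-63,0,-136,0,0,0,50]
  ]
}}

```text
time: 4.1
ee_pos: [0.5852, 0.1107, 0.1748]
ee_rot: [0.248, 2.695, -0.056]
ft_force: [0.7, -0.2, -0.7]
width: 0.0651
grasp_force: 35.0
```

```bash
python3 - <<'E'
from h import *
show(); print(delta(b2w([-115,52,175]),YB))
E
```

```text
t 4.1 g [577.3 112.2 192. ] bin [ -84.3 -222.1  192. ] lean 25.0 yaw y 79.5 F [ 0.7 -0.2 -0.7] w 65.1 35.00036285142414 q [ 0.13 -0.1   2.02 -0.18  0.81 -1.16]
[198.6 185.3 -74.1 -18.2   0.  -38.9]
```

{"op": "arm_command", "data": {
  "plan": [
    [199,185,-74,-18.2,0,-38.9,50],
    [199,185,-74,-18.2,0,-38.9,50],
    [199,185,-74,-18.2,0,-38.9,50],
    [199,185,-74,-18.2,0,-38.9,50],
    [199,185,-74,-18.2,0,-38.9,50]
  ]
}}

```text
time: 4.6
ee_pos: [0.4288, 0.3074, 0.1571]
ee_rot: [-0.767, 2.608, 0.17]
ft_force: [-0.3, 1.0, -1.9]
width: 0.0651
grasp_force: 35.0
```

{"op": "arm_command", "data": {
  "plan": [
    [0,0,0,0,0,0,50]
  ]
}}

```text
time: 4.7
ee_pos: [0.4269, 0.3086, 0.1561]
ee_rot: [-0.769, 2.61, 0.172]
ft_force: [0.7, -0.4, -2.5]
width: 0.0651
grasp_force: 35.0
```

```bash
python3 - <<'E'
from h import *
show(); print(delta(b2w([-115,52,175]),YB))
E
```

```text
t 4.7 g [420.2 304.2 173.4] bin [-114.    24.1  173.4] lean 24.9 yaw y 122.9 F [ 0.7 -0.4 -2.5] w 65.1 34.99918215034995 q [ 0.44 -0.3   2.22  0.08  0.79 -1.75]
[ 0.  27.8 -1.8  0.3 -0.1  0.4]
```

{"op": "arm_command", "data": {
  "plan": [
    [0,28,-2,0.3,0,0.4,50],
    [18,28,39,0.3,0,0.4,50],
    [30,28,66,0.3,0,0.4,50],
    [34,28,74,0.3,0,0.4,50],
    [34,28,74,0.3,0,0.4,50]
  ]
}}

```text
time: 5.2
ee_pos: [0.4152, 0.3292, 0.0741]
ee_rot: [-0.748, 2.616, 0.162]
ft_force: [0.0, -0.2, -1.3]
width: 0.065
grasp_force: 35.0
```

```bash
python3 - <<'E'
from h import *
show()
ims=[]
for n in('scene','top'):
    p,d=env.snapshot(n)
    for q in ('pink_box','cool_lid'):
        for r in env.cut_out(q,n)[:1]:
            P,_=pts(n,d,r['mask']); B=np.array([w2b(x) for x in P*1000])
            if q=='pink_box':
                T=B[B[:,2]>np.percentile(B[:,2],92)-12]
                print(n,q,round(r['p'],2),'top z',np.round(np.percentile(B[:,2],[2,50,90,95,98])),'x',np.round(np.percentile(T[:,0],[1,99])),'y',np.round(np.percentile(T[:,1],[1,99])),'all x',np.round(np.percentile(B[:,0],[1,99])),'y',np.round(np.percentile(B[:,1],[1,99])))
            else:
                T=B[(B[:,2]>100)&(B[:,2]<120)]
                print(n,q,round(r['p'],2),'x',np.round(np.percentile(T[:,0],[1,99])),'y',np.round(np.percentile(T[:,1],[1,99])),'z',np.median(T[:,2]))
    ims.append(p)
a=cv2.resize(ims[0][110:250,170:320],(560,523));cv2.imwrite('pics/c3.png',a[:,:,::-1])
E
```

```text
t 5.2 g [408.4 325.   91.4] bin [-112.8   48.    91.4] lean 24.8 yaw y 121.9 F [ 0.  -0.2 -1.3] w 65.0 35.000088141532615 q [ 0.51 -0.14  2.27  0.03  0.58 -1.64]
scene pink_box 0.66 top z [51. 84. 96. 96. 97.] x [-167. -114.] y [13. 78.] all x [-165.  -72.] y [13. 86.]
scene cool_lid 0.69 x [-39. 122.] y [-124.  117.] z 108.33895919842546
top pink_box 0.86 top z [ 95.  99. 101. 102. 102.] x [-106.  -71.] y [18. 80.] all x [-106.  -71.] y [18. 80.]
top cool_lid 0.96 x [-37. 124.] y [-119.  123.] z 108.2598794427212
```

View pics/c3.png

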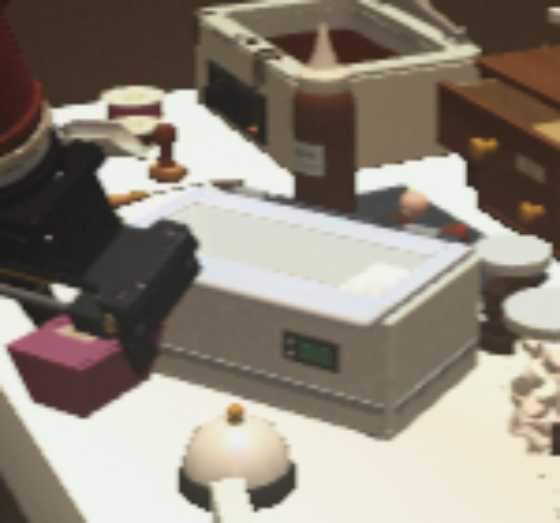

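{"op": "arm_command", "data": {
  "plan": [
    [2,4,5,0,0,0.5,50],
    [-13,4,12,0,0,0.5,50],
    [-28,4,20,0,0,0.5,50],
    [-39,4,25,0,0,0.5,50],
    [-39,4,25,0,0,0.5,50]
  ]
}}

```text
time: 6.0
ee_pos: [0.4544, 0.3587, 0.0702]
ee_rot: [-0.736, 2.614, 0.166]
ft_force: [0.2, -0.1, -1.2]
width: 0.065
grasp_force: 35.0
```

```bash
python3 - <<'E'
from h import *
show()
p,d=env.snapshot('scene'); r=env.cut_out('pink_box','scene')[0]
P,uv=pts('scene',d,r['mask']); B=np.array([w2b(x) for x in P*1000])
hsv=cv2.cvtColor(p,cv2.COLOR_RGB2HSV); 
T=B[(B[:,2]>75)]
for _ in range(4):
    A=np.c_[T[:,:2],np.ones(len(T))]; c=np.linalg.lstsq(A,T[:,2],rcond=None)[0]; e=T[:,2]-A@c; T=T[np.abs(e)<max(2,1.5*e.std())]
print(len(T),'slopes deg',np.degrees(np.arctan(c[:2])),'top at center',T.mean(0),e.std())
# path
g0=np.array([-67,52,85.])
cx,cz=41,8
for th,rr in [(0,145),(8,145),(18,145),(30,145),(42,144),(54,142),(66,140),(76,135),(80,110),(80,80)]:
    t=np.radians(th); c=np.array([120-rr*np.cos(t)-4*np.sin(t),106+rr*np.sin(t)-4*np.cos(t)]); g=[c[0]-cx,52,c[1]-cz]
    print(th,np.round(g),delta(b2w(g),YB)[:3])
E
```

```text
t 6.0 g [447.5 354.5  87.4] bin [-64.   51.9  87.4] lean 25.1 yaw y 121.5 F [ 0.2 -0.1 -1.2] w 65.0 35.00028702314012 q [ 0.52 -0.01  2.15  0.02  0.56 -1.61]
206 slopes deg [1.27326094 0.87790321] top at center [-94.59412268  49.08040312  91.21756848] 1.4342681059290603
0 [-66.  52.  94.] [-3.2  0.1 -6.9]
8 [-65.  52. 114.] [-12.5   0.1 -24.9]
18 [-60.  52. 139.] [-27.5   0.2 -45.3]
30 [-49.  52. 167.] [-49.8   0.5 -65.8]
42 [-31.  52. 191.] [-76.3   0.8 -80.3]
54 [ -8.  52. 211.] [-105.2    1.2  -88. ]
66 [ 18.  52. 224.] [-134.7    1.7  -89.5]
76 [ 42.  52. 228.] [-158.1    2.1  -82.7]
80 [ 56.  52. 206.] [-160.9    2.3  -56.7]
80 [ 61.  52. 176.] [-153.1    2.3  -27.7]
```

{"op": "arm_command", "data": {
  "plan": [
    [-3,0,-7,0,0,-0.9,50],
    [-8,0,-16,0,0,-0.9,50],
    [-13,0,-25,0,0,-0.9,50],
    [-20,0,-35,0,0,-0.9,50],
    [-28,0,-45,0,0,-0.9,50]
  ]
}}

```text
time: 6.6
ee_pos: [0.4581, 0.3608, 0.1229]
ee_rot: [-0.757, 2.61, 0.161]
ft_force: [-1.8, -1.2, -3.4]
width: 0.0652
grasp_force: 35.0
```

```bash
cat > look.py <<'E'
from h import *
show()
for n in('scene','top'):
    p,d=env.snapshot(n)
    for r in env.cut_out('cool_lid',n)[:1]:
        P,_=pts(n,d,r['mask']); B=np.array([w2b(x) for x in P*1000])
        B=B[(B[:,2]>95)&(B[:,0]>-60)&(B[:,0]<150)&(abs(B[:,1])<130)]
        th=np.degrees(np.arctan2(B[:,2]-106,120-B[:,0]))[B[:,0]<95]
        print(n,round(r['p'],2),'lid theta',np.round(np.percentile(th,[10,50,90]),1),'zmax',np.round(np.percentile(B[:,2],98)))
    if n=='scene': S=p
    else: D=p
E
python3 - <<'E'
from look import *
cv2.imwrite('pics/c4.png',cv2.resize(S[90:250,160:340],(640,569))[:,:,::-1])
for th,rr in [(18,145),(30,145),(42,144),(54,142),(66,140),(76,135),(80,110),(80,80)]:
    t=np.radians(th); c=np.array([120-rr*np.cos(t)-4*np.sin(t),106+rr*np.sin(t)-4*np.cos(t)]); g=[c[0]-41,52,c[1]-8]
    print(th,np.round(g),delta(b2w(g),YB))
E
```

```text
t 6.6 g [451.2 356.6 140.1] bin [-59.7  51.8 140.1] lean 24.9 yaw y 122.3 F [-1.8 -1.2 -3.4] w 65.2 35.00233652855968 q [ 0.52 -0.09  2.11  0.02  0.68 -1.62]
scene 0.72 lid theta [15.6 17.8 19.6] zmax 154.0
top 0.95 lid theta [17.5 19.2 21.2] zmax 158.0
18 [-60.  52. 139.] [ 2.5  0.5  0.7 -0.3  0.2  0. ]
30 [-49.  52. 167.] [-19.8   0.3 -19.8  -0.3   0.2   0. ]
42 [-31.  52. 191.] [-46.4   0.3 -34.2  -0.3   0.2   0. ]
54 [ -8.  52. 211.] [-75.3   0.2 -41.8  -0.3   0.2   0. ]
66 [ 18.  52. 224.] [-104.8    0.2  -43.1   -0.3    0.2    0. ]
76 [ 42.  52. 228.] [-128.2    0.2  -36.3   -0.3    0.2    0. ]
80 [ 56.  52. 206.] [-130.9    0.4  -10.3   -0.3    0.2    0. ]
80 [ 61.  52. 176.] [-123.     0.5   18.7   -0.3    0.2    0. ]
```

View pics/c4.png

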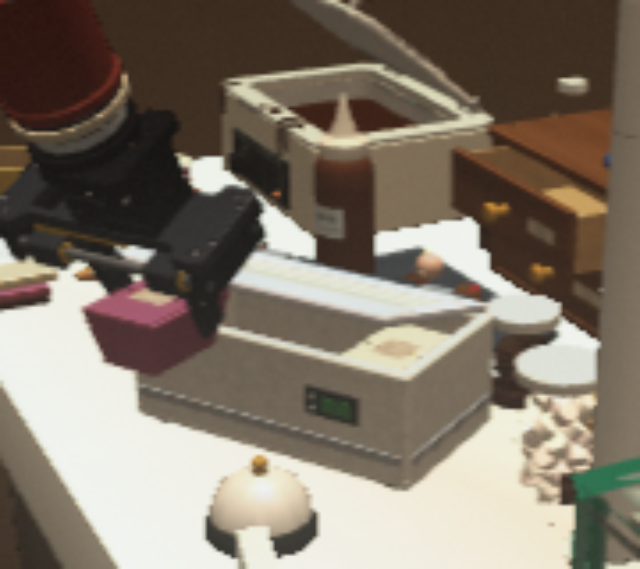

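{"op": "arm_command", "data": {
  "plan": [
    [-11,0,-11,0,0,0,50],
    [-20,0,-20,0,0,0,50],
    [-32,0,-28,0,0,0,50],
    [-46,0,-35,0,0,0,50],
    [-61,0,-39,0,0,0,50]
  ]
}}

```text
time: 7.3
ee_pos: [0.4917, 0.3824, 0.1845]
ee_rot: [-0.757, 2.609, 0.161]
ft_force: [-3.4, -2.0, -3.5]
width: 0.0651
grasp_force: 35.0
```

```bash
python3 - <<'E'
from look import *
for th,rr in [(42,144),(54,142),(66,140),(76,135),(82,125),(82,110),(80,80)]:
    t=np.radians(th); c=np.array([120-rr*np.cos(t)-4*np.sin(t),106+rr*np.sin(t)-4*np.cos(t)]); g=[c[0]-41,52,c[1]-8]
    print(th,np.round(g),delta(b2w(g),YB))
E
```

```text
t 7.3 g [484.8 378.2 201.7] bin [-19.8  52.  201.7] lean 25.0 yaw y 122.3 F [-3.4 -2.  -3.5] w 65.1 35.00128110987134 q [ 0.53 -0.07  1.97  0.01  0.81 -1.61]
scene 0.85 lid theta [42.7 44.2 45.7] zmax 221.0
top 0.97 lid theta [47.6 48.9 50. ] zmax 224.0
42 [-31.  52. 191.] [13.6  0.2  4.1 -0.3  0.   0. ]
54 [ -8.  52. 211.] [-15.3   0.2  -3.5  -0.3   0.    0. ]
66 [ 18.  52. 224.] [-44.7   0.2  -4.9  -0.3   0.    0. ]
76 [ 42.  52. 228.] [-68.1   0.2   1.9  -0.3   0.    0. ]
82 [ 58.  52. 221.] [-79.    0.3  14.4  -0.3   0.    0. ]
82 [ 60.  52. 206.] [-74.6   0.3  28.8  -0.3   0.    0. ]
80 [ 61.  52. 176.] [-63.1   0.5  56.8  -0.3   0.    0. ]
```

{"op": "arm_command", "data": {
  "plan": [
    [-15,0,-4,0,0,0,50],
    [-30,0,-5,0,0,0,50],
    [-45,0,-5,0,0,0,50],
    [-58,0,-2,0,0,0,50],
    [-69,0,2,0,0,0,50]
  ]
}}

```text
time: 8.0
ee_pos: [0.5448, 0.4162, 0.2106]
ee_rot: [-0.757, 2.609, 0.161]
ft_force: [-3.0, -2.9, 0.2]
width: 0.0653
grasp_force: 35.0
```

```bash
python3 - <<'E'
from look import *
cv2.imwrite('pics/c5.png',cv2.resize(S[60:250,150:340],(600,600))[:,:,::-1])
for g in [(58,52,221),(60,52,200),(61,52,170),(61,52,130),(61,52,100)]:
    print(g,delta(b2w(g),YB))
E
```

```text
t 8.0 g [538.  412.  227.9] bin [ 43.2  52.  227.9] lean 25.0 yaw y 122.3 F [-3.  -2.9  0.2] w 65.3 34.99998713785317 q [ 0.53  0.06  1.79  0.01  0.86 -1.61]
scene 0.56 lid theta [72.6 73.6 74.7] zmax 258.0
top 0.65 lid theta [74.3 76.  77.5] zmax 262.0
(58, 52, 221) [-11.4   0.2  12.1  -0.3  -0.1   0. ]
(60, 52, 200) [-4.3  0.3 32.  -0.3 -0.1  0. ]
(61, 52, 170) [ 7.4  0.5 59.6 -0.3 -0.1  0. ]
(61, 52, 130) [24.3  0.7 95.9 -0.3 -0.1  0. ]
(61, 52, 100) [ 3.690e+01  8.000e-01  1.231e+02 -3.000e-01 -1.000e-01  0.000e+00]
```

View pics/c5.png

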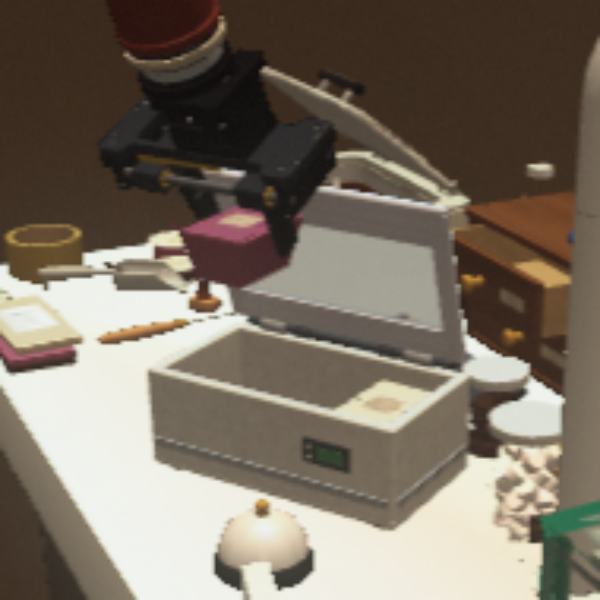

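{"op": "arm_command", "data": {
  "plan": [
    [-12,0,5,-0.3,0,0,50],
    [-11,0,14,-0.3,0,0,50],
    [-4,0,32,-0.3,0,0,50],
    [2,0,46,-0.3,0,0,50],
    [7,0,60,-0.3,0,0,50]
  ]
}}

```text
time: 8.7
ee_pos: [0.5597, 0.4252, 0.1509]
ee_rot: [-0.759, 2.612, 0.167]
ft_force: [-4.1, -2.3, -1.2]
width: 0.0653
grasp_force: 35.0
```

```bash
python3 - <<'E'
from look import *
for g in [(61,52,150),(61,52,130),(61,52,110),(61,52,100)]:
    print(g,delta(b2w(g),YB))
E
```

```text
t 8.7 g [552.9 421.  168.2] bin [ 60.6  51.6 168.2] lean 24.8 yaw y 122.4 F [-4.1 -2.3 -1.2] w 65.3 34.999649130622856 q [ 0.53  0.16  1.8   0.02  0.75 -1.62]
scene 0.91 lid theta [71.8 73.  74.3] zmax 258.0
top 0.88 lid theta [71.  73.2 74.4] zmax 259.0
(61, 52, 150) [ 5.7  0.4 16.   0.  -0.4  0. ]
(61, 52, 130) [14.   0.4 34.2  0.  -0.4  0. ]
(61, 52, 110) [22.3  0.4 52.4  0.  -0.4  0. ]
(61, 52, 100) [26.5  0.4 61.5  0.  -0.4  0. ]
```

{"op": "arm_command", "data": {
  "plan": [
    [4,0,11,0,0,0,50],
    [8,0,22,0,0,0,50],
    [13,0,32,0,0,0,50],
    [18,0,42,0,0,0,50],
    [22,0,52,0,0,0,50]
  ]
}}

```text
time: 9.4
ee_pos: [0.5631, 0.4273, 0.0971]
ee_rot: [-0.759, 2.608, 0.168]
ft_force: [-1.9, -2.5, -1.2]
width: 0.065
grasp_force: 35.0
```

```bash
python3 - <<'E'
from look import *
cv2.imwrite('pics/c6.png',np.hstack([cv2.resize(S[80:240,160:320],(400,400)),cv2.resize(D[140:300,120:280],(400,400))])[:,:,::-1])
for g in [(61,52,95),(61,52,85),(61,52,70)]:
    print(g,delta(b2w(g),YB))
E
```

```text
t 9.4 g [556.3 423.  114.3] bin [ 64.5  51.6 114.3] lean 25.1 yaw y 122.4 F [-1.9 -2.5 -1.2] w 65.0 35.003033341490664 q [ 0.53  0.24  1.82  0.02  0.64 -1.62]
scene 0.86 lid theta [60.1 61.1 62.3] zmax 247.0
top 0.62 lid theta [61.8 63.3 64.1] zmax 247.0
(61, 52, 95) [10.4  0.5 15.7 -0.  -0.   0. ]
(61, 52, 85) [14.6  0.5 24.7 -0.  -0.   0. ]
(61, 52, 70) [20.9  0.5 38.3 -0.  -0.   0. ]
```

View pics/c6.png

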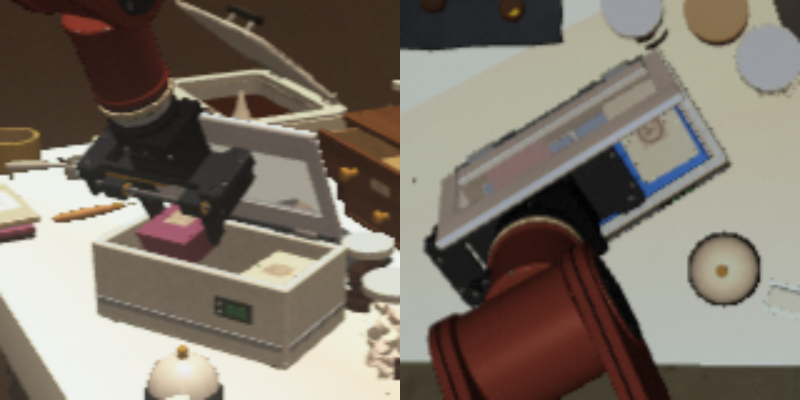

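{"op": "arm_command", "data": {
  "plan": [
    [4,0,4,0,0,0,50],
    [6,0,7,0,0,0,50],
    [8,0,10,0,0,0,50],
    [10,0,13,0,0,0,50],
    [10,0,15,0,0,0,50]
  ]
}}

```text
time: 10.1
ee_pos: [0.5609, 0.4259, 0.0804]
ee_rot: [-0.759, 2.607, 0.168]
ft_force: [-15.0, -10.7, 18.3]
width: 0.0649
grasp_force: 35.0
```

```bash
python3 - <<'E'
from h import *
show()
for g in [(61,52,90),(61,52,85),(61,52,70)]:
    print(g,delta(b2w(g),YB))
E
```

```text
t 10.1 g [554.1 421.6  97.6] bin [62.  51.6 97.6] lean 25.1 yaw y 122.4 F [-15.  -10.7  18.3] w 64.9 35.00259299471509 q [ 0.53  0.26  1.83  0.03  0.61 -1.62]
(61, 52, 90) [ 4.1  0.5  6.5 -0.   0.1  0.1]
(61, 52, 85) [ 6.3  0.5 11.  -0.   0.1  0.1]
(61, 52, 70) [12.6  0.5 24.6 -0.   0.1  0.1]
```

{"op": "arm_command", "data": {
  "plan": [
    [-2,0,-4,0,0,0,50],
    [-4,0,-9,0,0,0,50],
    [-4,0,-9,0,0,0,50]
  ]
}}

```text
time: 10.4
ee_pos: [0.5605, 0.4257, 0.0896]
ee_rot: [-0.758, 2.609, 0.168]
ft_force: [-1.0, -2.6, -2.8]
width: 0.0653
grasp_force: 35.0
```

```bash
python3 - <<'E'
from look import *
cv2.imwrite('pics/c7.png',np.hstack([cv2.resize(S[100:200,170:270],(400,400),interpolation=cv2.INTER_CUBIC),cv2.resize(D[150:270,130:250],(400,400),interpolation=cv2.INTER_CUBIC)])[:,:,::-1])
# hand profile: non-lid points near y 0..100 in hand coordinates
s,Rt,p=cur(); g=p-19*Rt[:,2]
for n in('scene','top'):
    pic,d=env.snapshot(n); P,uv=pts(n,d); H=(P*1000-g)@Rt  # tool axes; -x is hinge side
    m=(abs(H[:,1])<95)&(H[:,2]<60)&(H[:,2]>-260)&(abs(H[:,0])<90)
    H=H[m]; W=(P*1000)[m]
    for z in range(-240,0,15):
        k=(H[:,2]>z)&(H[:,2]<z+15)
        if k.sum()>5: print(n,z,k.sum(),'x',np.round(np.percentile(H[k,0],[2,10,50,98])),'y',np.round(np.percentile(H[k,1],[2,98])))
E
```

```text
t 10.4 g [553.8 421.4 106.8] bin [ 61.6  51.5 106.8] lean 25.1 yaw y 122.4 F [-1.  -2.6 -2.8] w 65.3 35.002832500613295 q [ 0.53  0.24  1.83  0.03  0.63 -1.62]
scene 0.59 lid theta [57.  58.1 59.4] zmax 243.0
top 0.96 lid theta [59.8 61.1 62. ] zmax 245.0
scene -240 163 x [-17.  -5.  26.  39.] y [-40.  14.]
scene -225 162 x [-18.  -5.  26.  38.] y [-40.  14.]
scene -210 182 x [-22. -10.  25.  40.] y [-41.  18.]
scene -195 158 x [-18.  -6.  27.  39.] y [-41.  14.]
scene -180 69 x [-10.  -0.  23.  39.] y [-40.  12.]
scene -165 269 x [-29. -20.  20.  37.] y [-52.  18.]
scene -150 201 x [-34. -26.  15.  38.] y [-54.   8.]
scene -135 171 x [-41. -37. -33.  23.] y [-94.  -3.]
scene -120 216 x [-38. -36.  15.  27.] y [-91.  13.]
scene -105 632 x [-38. -33.   9.  36.] y [-94.  89.]
scene -90 264 x [-41. -37.  25.  38.] y [-95.  91.]
scene -75 340 x [-29.  -9.  31.  39.] y [-93.  79.]
scene -60 127 x [-44. -42.  14.  39.] y [-92.  80.]
scene -45 33 x [-47. -46.  -9.  12.] y [-93.  45.]
scene -30 395 x [-48.   5.  65.  74.] y [-92.  70.]
scene -15 636 x [-48.  -3.  47.  81.] y [-91.  68.]
top -240 122 x [-38. -37. -32. -15.] y [-33.  40.]
top -225 85 x [-38. -37. -33. -10.] y [-35.  23.]
top -210 141 x [-39. -38. -31.  -4.] y [-37.  28.]
top -195 92 x [-39. -39. -33.   1.] y [-38.  26.]
top -180 19 x [-39. -38. -29.  -5.] y [-38.  24.]
top -165 229 x [-37. -36. -23.  31.] y [-48.  17.]
top -150 203 x [-39. -37. -20.  33.] y [-49.  31.]
top -135 483 x [-44. -44. -41.   5.] y [-91.  70.]
top -120 222 x [-46. -46. -45.  10.] y [-91.  68.]
top -105 820 x [-46. -45.  -3.  34.] y [-92.  94.]
top -90 283 x [-46. -45. -44.  29.] y [-93.  92.]
top -75 269 x [-48. -47. -45.  35.] y [-88.  79.]
top -60 180 x [-49. -49. -48. -46.] y [-91.  74.]
top -45 161 x [-51. -50. -49. -48.] y [-91.  71.]
top -30 248 x [-52. -52. -50.  70.] y [-93.  69.]
top -15 213 x [-55. -54. -53.  78.] y [-91.  71.]
```

View pics/c7.png

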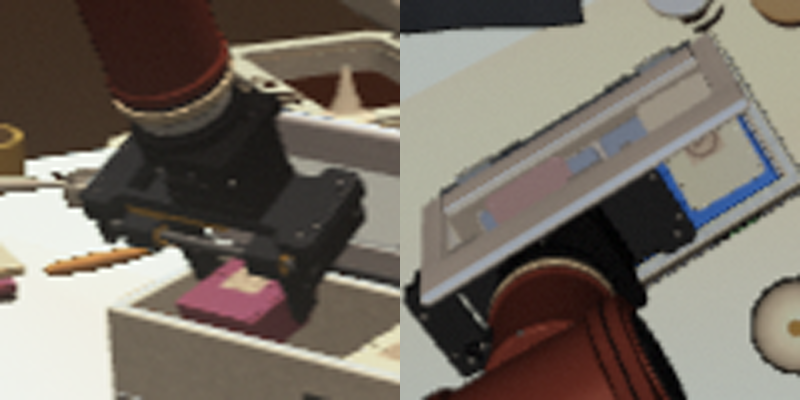

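```bash
python3 - <<'E'
from h import *
s,Rt,p=cur(); g=p-19*Rt[:,2]
pic,d=env.snapshot('scene'); ms=[r['mask'] for r in env.cut_out('cool_lid','scene')[:1]]
m=np.ones(d.shape,bool)
for k in ms: m&=~cv2.dilate(k.astype(np.uint8),np.ones((3,3))).astype(bool)
m&=pic.max(2)<400
P,uv=pts('scene',d,m); H=(P*1000-g)@Rt
k=(abs(H[:,1])<105)&(H[:,2]<-40)&(H[:,2]>-200)&(abs(H[:,0])<75); H=H[k]
for z in range(-200,-40,10):
    a=H[(H[:,2]>=z)&(H[:,2]<z+10)]
    if len(a)<4: continue
    # outline: for y bins, min & max x
    print(z,len(a),[(int(y),int(b[:,0].min()),int(b[:,0].max())) for y in range(-100,60,20) for b in [a[(a[:,1]>=y)&(a[:,1]<y+20)]] if len(b)>1])
E
```

```text
-200 127 [(-60, -6, 5), (-40, -30, 34), (-20, 30, 40), (0, 33, 39), (20, 28, 30)]
-190 112 [(-60, -9, 18), (-40, -21, 37), (-20, 30, 42), (0, 34, 39)]
-180 29 [(-40, 3, 30), (-20, 28, 38), (0, 34, 38)]
-170 98 [(-40, -27, 32), (-20, 24, 32), (0, 27, 33)]
-160 193 [(-60, -35, 39), (-40, -31, 40), (-20, 21, 38), (0, 28, 39), (20, 22, 29)]
-150 175 [(-60, -36, 39), (-40, -36, 38), (-20, 28, 37), (0, 35, 37)]
-140 49 [(-60, -20, 33), (-40, -13, 35)]
-130 63 [(-60, -16, 24), (-40, 21, 24), (-20, 21, 26), (0, 21, 22)]
-120 100 [(-60, -18, 23), (-40, 20, 23), (-20, 21, 26), (0, 19, 28)]
-110 100 [(-60, -19, 25), (-40, 19, 26), (-20, 20, 27), (0, 23, 26)]
-100 522 [(-100, -34, 38), (-80, -33, 37), (-60, -22, 28), (-40, 21, 26), (-20, 23, 28), (0, 22, 27), (20, 18, 26), (40, 17, 28)]
-90 198 [(-100, -31, 37), (-80, -5, 38), (-60, 12, 26), (-40, 24, 26), (-20, 23, 26), (0, 23, 27), (20, 22, 26), (40, 23, 26)]
-80 202 [(-100, -30, 38), (-80, 27, 40), (-60, 18, 38), (-40, 30, 31), (-20, 21, 32), (0, 21, 24), (20, 22, 39), (40, -15, 38)]
-70 212 [(-100, -35, 38), (-80, 27, 38), (-60, 35, 39), (-40, 27, 33), (-20, 26, 34), (0, 26, 34), (20, 12, 38), (40, 35, 39)]
-60 89 [(-100, -30, 37), (-80, 31, 38), (-60, 35, 38), (-40, 36, 36), (20, 4, 38), (40, 34, 39)]
-50 11 [(-100, 9, 18), (20, 0, 9)]
```

```bash
python3 - <<'E'
from h import *
print(delta(b2w([62,52,108]),YB+6)); print(delta(b2w([62,52,108]),YB+12)); print(delta(b2w([62,52,90]),YB+12))
E
```

```text
[-1.5  1.3 -1.3 -2.5  0.  -5.4]
[ -1.4   2.1  -1.4  -5.1   0.  -10.9]
[  6.2   2.1  14.9  -5.1   0.  -10.9]
```

{"op": "arm_command", "data": {
  "plan": [
    [-2,0.7,-1,-1.3,0,-2.7,50],
    [-2,1.3,-1,-2.5,0,-5.4,50],
    [-2,1.7,-1,-3.8,0,-8.2,50],
    [-1,2,-1,-5.1,0,-10.9,50],
    [-1,2,-1,-5.1,0,-10.9,50]
  ]
}}

```text
time: 11.3
ee_pos: [0.5597, 0.4269, 0.0899]
ee_rot: [-1.03, 2.527, 0.23]
ft_force: [-3.5, 0.2, -2.8]
width: 0.0653
grasp_force: 35.0
```

```bash
python3 - <<'E'
from look import *
for z in (102,98,94,90,85): print(z,delta(b2w([62,52,z]),YB+12))
E
```

```text
t 11.3 g [553.9 421.3 107.2] bin [ 61.6  51.3 107.2] lean 25.0 yaw y 134.4 F [-3.5  0.2 -2.8] w 65.3 35.001975643099286 q [ 0.48  0.25  1.83  0.2   0.66 -2.  ]
scene 0.89 lid theta [65.1 66.2 67.4] zmax 253.0
top 0.59 lid theta [66.9 68.9 69.8] zmax 254.0
102 [ 1.8  0.2  4.8 -0.  -0.  -0. ]
98 [ 3.5  0.2  8.5 -0.  -0.  -0. ]
94 [ 5.2  0.2 12.1 -0.  -0.  -0. ]
90 [ 6.9  0.2 15.7 -0.  -0.  -0. ]
85 [ 9.   0.2 20.3 -0.  -0.  -0. ]
```

{"op": "arm_command", "data": {
  "plan": [
    [1,0,2.4,0,0,0,50],
    [2,0,5,0,0,0,50],
    [3,0,7.5,0,0,0,50],
    [4,0,10,0,0,0,50],
    [5,0,12,0,0,0,50]
  ]
}}

```text
time: 12.0
ee_pos: [0.5597, 0.4278, 0.0768]
ee_rot: [-1.032, 2.526, 0.229]
ft_force: [-3.9, -2.2, -1.9]
width: 0.0653
grasp_force: 35.0
```

```bash
python3 - <<'E'
from look import *
for z in (90,86,82): print(z,delta(b2w([62,52,z]),YB+12))
E
```

```text
t 12.0 g [554.  422.2  94.1] bin [62.2 52.1 94.1] lean 25.0 yaw y 134.5 F [-3.9 -2.2 -1.9] w 65.3 35.00282393535599 q [ 0.48  0.27  1.83  0.21  0.64 -2.01]
scene 0.89 lid theta [62.1 63.1 64.3] zmax 249.0
top 0.62 lid theta [63.9 65.9 66.7] zmax 251.0
90 [ 1.6 -0.1  3.5  0.1 -0.1  0. ]
86 [ 3.3 -0.1  7.2  0.1 -0.1  0. ]
82 [ 4.9 -0.1 10.8  0.1 -0.1  0. ]
```

{"op": "arm_command", "data": {
  "plan": [
    [0.5,0,1.2,0,0,0,50],
    [1,0,2.4,0,0,0,50],
    [1.6,0,3.6,0,0,0,50],
    [1.6,0,3.6,0,0,0,50]
  ]
}}

```text
time: 12.6
ee_pos: [0.56, 0.4278, 0.0733]
ee_rot: [-1.032, 2.526, 0.229]
ft_force: [-3.4, -3.0, -2.4]
width: 0.0653
grasp_force: 35.0
```

{"op": "arm_command", "data": {
  "plan": [
    [0.5,0,1,0,0,0,50],
    [0.9,0,1.9,0,0,0,50],
    [1.3,0,2.7,0,0,0,50],
    [1.3,0,2.7,0,0,0,50]
  ]
}}

```text
time: 13.0
ee_pos: [0.5599, 0.4277, 0.0701]
ee_rot: [-1.032, 2.526, 0.229]
ft_force: [-4.0, -2.5, -2.9]
width: 0.0652
grasp_force: 35.0
```

{"op": "arm_command", "data": {
  "plan": [
    [0.4,0,0.9,0,0,0,50],
    [0.8,0,1.8,0,0,0,50],
    [1.2,0,2.7,0,0,0,50],
    [1.2,0,2.7,0,0,0,50]
  ]
}}

```text
time: 13.4
ee_pos: [0.5599, 0.4278, 0.0671]
ee_rot: [-1.032, 2.526, 0.229]
ft_force: [-4.8, -2.5, -2.7]
width: 0.065
grasp_force: 35.0
```

```bash
python3 - <<'E'
from h import *
show()
for a in (9,6,3,0): print(a,delta(b2w([61.5,52,84.5]),YB+a))
E
```

```text
t 13.4 g [554.1 422.2  84.4] bin [62.3 52.  84.4] lean 25.0 yaw y 134.5 F [-4.8 -2.5 -2.7] w 65.0 35.00279114115983 q [ 0.48  0.28  1.83  0.21  0.62 -2.02]
9 [ 0.6 -0.3 -0.5  1.3 -0.   2.8]
6 [ 0.7 -0.7 -0.5  2.6 -0.   5.5]
3 [ 0.7 -1.1 -0.5  3.8 -0.   8.2]
0 [ 0.8 -1.5 -0.5  5.1 -0.  10.9]
```

{"op": "arm_command", "data": {
  "plan": [
    [0.6,-0.3,-0.5,1.3,0,2.8,50],
    [0.7,-0.7,-0.5,2.6,0,5.5,50],
    [0.7,-1.1,-0.5,3.8,0,8.2,50],
    [0.8,-1.5,-0.5,5.1,0,10.9,50],
    [0.8,-1.5,-0.5,5.1,0,10.9,50]
  ]
}}

```text
time: 13.9
ee_pos: [0.5606, 0.4269, 0.068]
ee_rot: [-0.76, 2.608, 0.168]
ft_force: [-1.7, -1.9, -2.1]
width: 0.0647
grasp_force: 35.0
```

```bash
python3 - <<'E'
from look import *
for z in (82,78,74): print(z,delta(b2w([61.5,52,z]),YB))
E
```

```text
t 13.9 g [553.8 422.6  85.2] bin [62.2 52.5 85.2] lean 25.1 yaw y 122.5 F [-1.7 -1.9 -2.1] w 64.7 35.00373413320631 q [ 0.53  0.28  1.84  0.03  0.59 -1.62]
scene 0.79 lid theta [55.4 56.4 57.5] zmax 241.0
top 0.86 lid theta [58.3 59.6 60.4] zmax 242.0
82 [ 1.6 -0.1  2.5  0.   0.   0.1]
78 [ 3.3 -0.1  6.1  0.   0.   0.1]
74 [ 5.  -0.1  9.7  0.   0.   0.1]
```

{"op": "arm_command", "data": {
  "plan": [
    [0.4,0,0.9,0,0,0,50],
    [0.8,0,1.8,0,0,0,50],
    [1.3,0,2.7,0,0,0,50],
    [1.7,0,3.6,0,0,0,50]
  ]
}}

```text
time: 14.5
ee_pos: [0.5604, 0.426, 0.0635]
ee_rot: [-0.758, 2.61, 0.168]
ft_force: [-2.1, -1.7, -2.5]
width: 0.0653
grasp_force: 35.0
```

{"op": "arm_command", "data": {
  "plan": [
    [0.4,0,0.9,0,0,0,50],
    [0.8,0,1.8,0,0,0,50],
    [1.3,0,2.7,0,0,0,50],
    [1.7,0,3.6,0,0,0,50]
  ]
}}

```text
time: 14.9
ee_pos: [0.5603, 0.4261, 0.0595]
ee_rot: [-0.759, 2.61, 0.168]
ft_force: [-2.5, -1.3, -1.5]
width: 0.0652
grasp_force: 35.0
```

{"op": "arm_command", "data": {
  "plan": [
    [0.4,0,0.9,0,0,0,50],
    [0.8,0,1.8,0,0,0,50],
    [1.3,0,2.7,0,0,0,50],
    [1.3,0,2.7,0,0,0,50]
  ]
}}

```text
time: 15.3
ee_pos: [0.5616, 0.427, 0.0582]
ee_rot: [-0.758, 2.606, 0.169]
ft_force: [-0.2, 0.7, 4.1]
width: 0.0649
grasp_force: 35.0
```

{"op": "arm_command", "data": {
  "plan": [
    [0,0,0,0,0.7,0,50],
    [0,0,0,0,1.3,0,50],
    [0,0,0,0,1.3,0,50]
  ]
}}

```text
time: 15.6
ee_pos: [0.5614, 0.4268, 0.0577]
ee_rot: [-0.764, 2.629, 0.161]
ft_force: [0.6, 1.2, 5.9]
width: 0.0647
grasp_force: 35.0
```

```bash
python3 - <<'E'
from look import *
for n in('scene','top'):
    p,d=env.snapshot(n)
    for r in env.cut_out('pink_box',n)[:1]:
        P,uv=pts(n,d,r['mask']); B=np.array([w2b(x) for x in P*1000]); print(n,r['p'],np.round(np.percentile(B,[2,50,98],axis=0)))
E
```

```text
t 15.6 g [555.  422.7  75.1] bin [63.3 52.  75.1] lean 23.8 yaw y 122.4 F [0.6 1.2 5.9] w 64.7 35.00278972322121 q [ 0.53  0.31  1.82  0.02  0.6  -1.62]
scene 0.65 lid theta [55.3 56.4 57.7] zmax 241.0
top 0.93 lid theta [58.3 59.5 60.4] zmax 242.0
scene 0.67 [[38. 18. 76.]
 [52. 51. 79.]
 [73. 79. 82.]]
top 0.42 [[  14. -103.   76.]
 [  35.  -73.   81.]
 [  54.  -41.  234.]]
```

```bash
cat > tq.py <<'E'
from h import *
s=env.get_state(); c,q=np.cos(np.radians(YB)),np.sin(np.radians(YB)); M=np.array([[c,q,0],[-q,c,0],[0,0,1]])
print('z',s['ee_pos'][2],'F bin',np.round(M@s['ft_force'],1),'T bin',np.round(M@s['torque'],2))
E
python3 tq.py; python3 tq.py
```

```text
z 0.05773775941290271 F bin [2.3 1.2 5.8] T bin [ 0.17 -0.73  0.08]
z 0.05773775941290271 F bin [2.3 1.2 5.8] T bin [ 0.17 -0.73  0.08]
```

{"op": "arm_command", "data": {
  "plan": [
    [-1,0,-2.2,0,0,0,50],
    [-1.6,0,-3.6,0,0,0,50],
    [-1.6,0,-3.6,0,0,0,50]
  ]
}}

```text
time: 16.3
ee_pos: [0.5584, 0.4249, 0.0582]
ee_rot: [-0.766, 2.636, 0.159]
ft_force: [-1.8, -0.0, -3.1]
width: 0.0648
grasp_force: 35.0
```

```bash
python3 tq.py; python3 tq.py
```

```text
z 0.058197062613428864 F bin [-1.5  0.9 -3.1] T bin [ 0.1   0.34 -0.01]
z 0.058197062613428864 F bin [-1.5  0.9 -3.1] T bin [ 0.1   0.34 -0.01]
```

```bash
cat > tilt.py <<'E'
from h import *
show()
p,d=env.snapshot('scene'); r=env.cut_out('pink_box','scene')[0]
P,uv=pts('scene',d,r['mask']); B=np.array([w2b(x) for x in P*1000])
T=B[(B[:,2]>65)&(B[:,2]<100)&(B[:,0]>0)&(B[:,0]<108)]
for _ in range(5):
    A=np.c_[T[:,:2],np.ones(len(T))]; c=np.linalg.lstsq(A,T[:,2],rcond=None)[0]; e=T[:,2]-A@c; T=T[np.abs(e)<max(1.2,1.8*e.std())]
print(len(T),'slopes deg',np.degrees(np.arctan(c[:2])),'mean',T.mean(0),'x',np.percentile(T[:,0],[2,98]),'std',e.std())
E
python3 tilt.py; python3 - <<'E'
from h import *
import cv2
p,d=env.snapshot('scene');cv2.imwrite('pics/c8.png',cv2.resize(p[130:210,180:290,::-1],(770,560),interpolation=cv2.INTER_CUBIC))
E
```

```text
t 16.3 g [552.  420.8  75.6] bin [59.8 52.  75.6] lean 23.4 yaw y 122.4 F [-1.8 -0.  -3.1] w 64.8 35.00277653045487 q [ 0.53  0.3   1.82  0.02  0.61 -1.62]Traceback (most recent call last):
  File "tilt.py", line 3, in <module>
    p,d=env.snapshot('scene'); r=env.cut_out('pink_box','scene')[0]
                                 ~~~~~~~~~~~~~~~~~~~~~~~~~~~~~~~^^^
IndexError: list index out of range
```

View pics/c8.png

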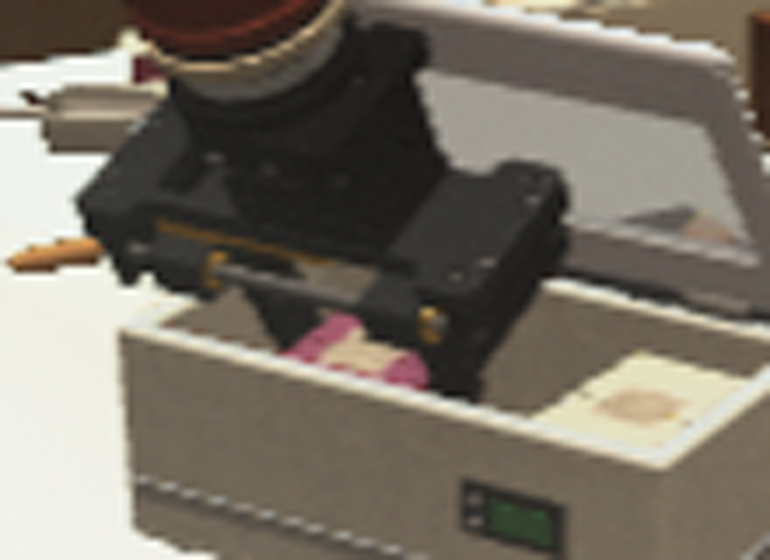

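```bash
sed -i "s/; r=env.cut_out('pink_box','scene')\[0\]//; s/pts('scene',d,r\['mask'\])/pts('scene',d)/" tilt.py; sed -i "s/^T=B.*/T=B[(B[:,2]>68)\&(B[:,2]<92)\&(B[:,0]>4)\&(B[:,0]<75)\&(B[:,1]>15)\&(B[:,1]<88)]; T=T[abs(T[:,2]-np.median(T[:,2]))<6]/" tilt.py; python3 tilt.py; python3 tq.py
```

```text
t 16.45 g [552.6 421.2  76.1] bin [60.5 52.  76.1] lean 23.5 yaw y 122.4 F [-0.9 -0.5 -3.8] w 65.1 35.00277122016996 q [ 0.53  0.3   1.82  0.02  0.61 -1.62]
97 slopes deg [5.6910048  1.24116391] mean [52.17738793 53.27595083 79.81615673] x [36.65716183 73.49832416] std 1.0102138026830578
z 0.059019130877402626 F bin [-2.7  0.4 -3.8] T bin [0.02 0.39 0.01]
```

{"op": "arm_command", "data": {
  "plan": [
    [0,0,0,0,1.5,0,50],
    [0,0,0,0,3,0,50],
    [0.4,0,0.9,0,3,0,50],
    [0.8,0,1.8,0,3,0,50],
    [0.8,0,1.8,0,3,0,50]
  ]
}}

```text
time: 17.0
ee_pos: [0.5598, 0.4258, 0.0578]
ee_rot: [-0.779, 2.681, 0.142]
ft_force: [-1.2, -1.5, -1.9]
width: 0.0652
grasp_force: 35.0
```

```bash
python3 tq.py; python3 tilt.py
```

```text
z 0.0577846478404383 F bin [-1.8 -0.6 -1.9] T bin [0.08 0.37 0.01]
t 17.0 g [554.1 422.2  75.6] bin [62.3 52.  75.6] lean 20.7 yaw y 122.4 F [-1.2 -1.5 -1.9] w 65.2 35.00264615344349 q [ 0.53  0.33  1.78  0.02  0.68 -1.62]
97 slopes deg [3.42073298 0.78882217] mean [51.85208931 51.65960026 79.54817   ] x [35.30908877 69.53732793] std 0.8059149881133537
```

{"op": "arm_command", "data": {
  "plan": [
    [0.2,0,0.5,0,1,0,50],
    [0.4,0,0.9,0,1.5,0,50],
    [0.5,0,1.4,0,1.5,0,50],
    [0.5,0,1.4,0,1.5,0,50]
  ]
}}

```text
time: 17.45
ee_pos: [0.5605, 0.4262, 0.0571]
ee_rot: [-0.786, 2.705, 0.133]
ft_force: [-2.4, -1.4, -1.4]
width: 0.0651
grasp_force: 35.0
```

```bash
python3 tq.py; python3 tilt.py
```

```text
z 0.05712635260378422 F bin [-2.7  0.1 -1.4] T bin [ 0.04  0.27 -0.02]
t 17.45 g [555.3 422.9  75.1] bin [63.6 52.  75.1] lean 19.2 yaw y 122.4 F [-2.4 -1.4 -1.4] w 65.1 35.002612037351355 q [ 0.53  0.34  1.75  0.02  0.71 -1.61]
105 slopes deg [2.44439794 0.59067217] mean [54.51728108 52.33816634 79.25495743] x [36.40240366 74.54303567] std 0.7891363930302833
```

{"op": "arm_command", "data": {
  "plan": [
    [1.6,0,0,0,0.5,0,50],
    [1.8,0,0.5,0,1,0,50],
    [2,0,1,0,1,0,50],
    [2.1,0,1.5,0,1,0,50],
    [2.1,0,1.5,0,1,0,50]
  ]
}}

```text
time: 18.0
ee_pos: [0.559, 0.4253, 0.0547]
ee_rot: [-0.791, 2.721, 0.126]
ft_force: [-2.5, -1.1, -2.5]
width: 0.0652
grasp_force: 35.0
```

```bash
python3 tq.py; python3 tilt.py
```

```text
z 0.05473200381320051 F bin [-2.7  0.4 -2.5] T bin [ 0.06  0.22 -0.04]
t 18.0 g [554.  422.1  72.8] bin [62.1 52.  72.8] lean 18.2 yaw y 122.4 F [-2.5 -1.1 -2.5] w 65.2 35.00251048360951 q [ 0.53  0.35  1.74  0.01  0.73 -1.61]
96 slopes deg [1.35098062 0.98974515] mean [55.27887524 52.77193331 77.52757957] x [38.912795   72.38588441] std 0.7974782765864892
```

{"op": "arm_command", "data": {
  "plan": [
    [0.2,0,0.7,0,0.5,0,50],
    [0.4,0,1.4,0,0.8,0,50],
    [0.6,0,2.1,0,0.8,0,50],
    [0.6,0,2.1,0,0.8,0,50]
  ]
}}

```text
time: 18.45
ee_pos: [0.5596, 0.4256, 0.0532]
ee_rot: [-0.794, 2.733, 0.122]
ft_force: [-2.5, -1.2, -0.5]
width: 0.0652
grasp_force: 35.0
```

```bash
python3 tq.py; python3 tilt.py
```

```text
z 0.053214094008896214 F bin [-2.8  0.4 -0.5] T bin [ 0.09  0.26 -0.04]
t 18.45 g [554.8 422.6  71.3] bin [63.1 52.  71.3] lean 17.5 yaw y 122.4 F [-2.5 -1.2 -0.5] w 65.2 35.00127232982777 q [ 0.53  0.36  1.73  0.01  0.75 -1.61]
85 slopes deg [-0.14680243  0.10781243] mean [56.10151761 52.25610552 75.96148617] x [41.04689656 73.05856723] std 0.7786106823810823
```

{"op": "arm_command", "data": {
  "plan": [
    [0.9,0,0.3,0,0,0,50],
    [1.1,0,0.9,0,0,0,50],
    [1.3,0,1.4,0,0,0,50],
    [1.3,0,1.4,0,0,0,50]
  ]
}}

```text
time: 18.9
ee_pos: [0.5596, 0.4257, 0.0532]
ee_rot: [-0.794, 2.731, 0.122]
ft_force: [-3.5, -2.3, 7.7]
width: 0.0657
grasp_force: 35.0
```

```bash
python3 tq.py
```

```text
z 0.05317064115555975 F bin [-4.2 -0.   7.7] T bin [ 0.04  0.15 -0.01]
```

{"op": "arm_command", "data": {
  "plan": [
    [-0.2,0,-0.5,0,0,0,50],
    [-0.2,0,-0.5,0,0,0,66],
    [-0.2,0,-0.5,0,0,0,70],
    [-0.2,0,-0.5,0,0,0,76],
    [-0.2,0,-0.5,0,0,0,76]
  ]
}}

```text
time: 19.4
ee_pos: [0.5576, 0.4244, 0.0504]
ee_rot: [-0.795, 2.736, 0.121]
ft_force: [-1.8, -0.7, 0.4]
width: 0.0746
grasp_force: 0.0
```

```bash
python3 tq.py; python3 tilt.py; python3 -c "
from look import *"
```

```text
z 0.050374618884880706 F bin [-1.9  0.4  0.4] T bin [0.05 0.13 0.  ]
t 19.4 g [552.9 421.3  68.5] bin [60.8 52.  68.5] lean 17.3 yaw y 122.4 F [-1.8 -0.7  0.4] w 74.6 0.0 q [ 0.53  0.36  1.73  0.01  0.75 -1.61]
73 slopes deg [ 1.22415153 -0.09268009] mean [55.38998066 51.64982145 76.01398356] x [41.18938072 72.19014193] std 0.6413108798834648
t 19.45 g [553.  421.4  68.6] bin [60.9 52.  68.6] lean 17.3 yaw y 122.4 F [-1.7 -1.5 -1.1] w 74.8 0.0 q [ 0.53  0.36  1.73  0.01  0.75 -1.61]Traceback (most recent call last):
  File "<string>", line 2, in <module>
    from look import *
  File "look.py", line 9, in <module>
    print(n,round(r['p'],2),'lid theta',np.round(np.percentile(th,[10,50,90]),1),'zmax',np.round(np.percentile(B[:,2],98)))
                                                 ~~~~~~~~~~~~~^^^^^^^^^^^^^^^
    return _quantile_unchecked(
        a, q, axis, out, overwrite_input, method, keepdims, weights)
    return _ureduce(a,
                    func=_quantile_ureduce_func,
    ...<5 lines>...
                    overwrite_input=overwrite_input,
                    method=method)
    r = func(a, **kwargs)
    result = _quantile(arr,
                       quantiles=q,
    ...<2 lines>...
                       out=out,
                       weights=wgt)
    slices_having_nans = np.isnan(arr[-1, ...])
                                  ~~~^^^^^^^^^
IndexError: index -1 is out of bounds for axis 0 with size 0
```

{"op": "arm_command", "data": {
  "plan": [
    [-1,0,-3,0,0,0,76],
    [-3,0,-10,0,0,0,76],
    [-6,0,-19,0,0,0,76],
    [-9,0,-28,0,0,0,76],
    [-11,0,-36,0,0,0,76]
  ]
}}

```text
time: 20.05
ee_pos: [0.559, 0.4252, 0.0912]
ee_rot: [-0.794, 2.732, 0.122]
ft_force: [-4.0, -2.1, -2.8]
width: 0.0759
grasp_force: 0.0
```

```bash
sed -i "s/\[B\[:,0\]<95\]/[B[:,0]<110]/; s/^        print(n/        if len(th): print(n/" look.py; python3 tq.py; python3 -c "
from look import *
for z in (108,125,150): print(z,delta(b2w([61,52,z]),YB+12,17.3))"; python3 tilt.py|tail -1
```

```text
z 0.09122490747921778 F bin [-4.5  0.3 -2.8] T bin [-0.12  0.67  0.24]
t 20.05 g [554.2 422.2 109.3] bin [ 62.3  52.  109.3] lean 17.5 yaw y 122.4 F [-4.  -2.1 -2.8] w 75.9 0.0 q [ 0.53  0.31  1.71  0.01  0.81 -1.61]
scene 0.84 lid theta [59.8 64.4 65.8] zmax 251.0
top 0.79 lid theta [66.6 68.4 69.9] zmax 253.0
108 [  0.9   1.1  -0.2  -3.6   0.1 -11.4]
125 [ -4.2   1.1 -16.4  -3.6   0.1 -11.4]
150 [-11.7   1.1 -40.2  -3.6   0.1 -11.4]
93 slopes deg [-1.8212478   0.03837282] mean [57.25352175 46.84396094 75.58195578] x [41.44780808 73.64467472] std 0.9119254245239268
```

Box stays; now yaw and rise.

{"op": "arm_command", "data": {
  "plan": [
    [0,0.3,0,-0.9,0,-2.9,76],
    [0,0.6,0,-1.8,0,-5.7,76],
    [0,0.9,-1,-2.7,0,-8.6,76],
    [-1,1,-3,-3.6,0,-11.4,76],
    [-3,1,-10,-3.6,0,-11.4,76]
  ]
}}

```text
time: 20.8
ee_pos: [0.5565, 0.4244, 0.0976]
ee_rot: [-1.078, 2.649, 0.166]
ft_force: [-2.9, -1.6, -2.8]
width: 0.0757
grasp_force: 0.0
```

```bash
python3 -c "
from look import *
for z in (125,150,180): print(z,delta(b2w([61,52,z]),YB+12,17.3))"
```

```text
t 20.8 g [552.5 420.4 115.7] bin [ 60.   51.4 115.7] lean 17.2 yaw y 134.3 F [-2.9 -1.6 -2.8] w 75.7 0.0 q [ 0.5   0.3   1.71  0.11  0.85 -1.91]
scene 0.95 lid theta [70.1 72.9 74.3] zmax 258.0
top 0.88 lid theta [74.4 76.2 77.9] zmax 262.0
125 [-1.5  0.4 -6.8 -0.   0.1 -0.1]
150 [ -8.9   0.4 -30.7  -0.    0.1  -0.1]
180 [-17.9   0.4 -59.3  -0.    0.1  -0.1]
```

{"op": "arm_command", "data": {
  "plan": [
    [-4,0,-14,0,0,0,76],
    [-8,0,-28,0,0,0,76],
    [-8,0,-42,0,0,0,76],
    [-6,0,-54,0,0,0,76],
    [-6,0,-54,0,0,0,76]
  ]
}}

```text
time: 21.5
ee_pos: [0.5514, 0.4189, 0.1569]
ee_rot: [-1.077, 2.639, 0.166]
ft_force: [-1.8, -1.6, 0.8]
width: 0.0763
grasp_force: 0.0
```

```bash
python3 -c "
from look import *
for g in ((40,52,170),(10,52,190),(-20,52,190),(-50,52,150),(-54,52,120)): print(g,delta(b2w(g),YB+12,17.3))"
```

```text
t 21.5 g [547.2 414.9 175. ] bin [ 52.5  49.5 175. ] lean 17.7 yaw y 134.4 F [-1.8 -1.6  0.8] w 76.3 0.0 q [ 0.49  0.21  1.7   0.1   0.94 -1.9 ]
scene 0.83 lid theta [73.8 76.8 78.3] zmax 259.0
top 0.67 lid theta [76.8 78.2 79.7] zmax 264.0
(40, 52, 170) [10.5  4.7 -2.  -0.   0.1 -0. ]
(10, 52, 190) [ 32.5  11.  -29.8  -0.    0.1  -0. ]
(-20, 52, 190) [ 60.5  17.2 -38.6  -0.    0.1  -0. ]
(-50, 52, 150) [ 1.005e+02  2.340e+01 -9.300e+00 -0.000e+00  1.000e-01 -0.000e+00]
(-54, 52, 120) [ 1.132e+02  2.420e+01  1.820e+01 -0.000e+00  1.000e-01 -0.000e+00]
```

{"op": "arm_command", "data": {
  "plan": [
    [8,3,-6,0,0,0,76],
    [16,6,-14,0,0,0,76],
    [24,8,-22,0,0,0,76],
    [33,11,-30,0,0,0,76],
    [42,13,-33,0,0,0,76]
  ]
}}

```text
time: 22.2
ee_pos: [0.5051, 0.3926, 0.1734]
ee_rot: [-1.078, 2.642, 0.166]
ft_force: [-1.6, -0.9, -1.3]
width: 0.0761
grasp_force: 0.8
```

```bash
python3 -c "
from look import *
for g in ((-20,52,190),(-35,52,175),(-50,52,150),(-54,52,120)): print(g,delta(b2w(g),YB+12,17.3))"
```

```text
t 22.2 g [501.  388.6 191.6] bin [ -0.5  52.1 191.6] lean 17.5 yaw y 134.4 F [-1.6 -0.9 -1.3] w 76.1 0.7512895399122499 q [ 0.49  0.07  1.82  0.1   0.96 -1.9 ]
top 0.79 lid theta [48.5 49.8 53.5] zmax 225.0
(-20, 52, 190) [18.   3.9 -5.5  0.   0.1 -0. ]
(-35, 52, 175) [36.5  7.   4.5  0.   0.1 -0. ]
(-50, 52, 150) [57.9 10.1 23.9  0.   0.1 -0. ]
(-54, 52, 120) [70.6 11.  51.4  0.   0.1 -0. ]
```

{"op": "arm_command", "data": {
  "plan": [
    [9,2,-3,0,0,0,76],
    [18,4,-4,0,0,0,76],
    [28,5,0,0,0,0,76],
    [37,7,5,0,0,0,76],
    [44,8,11,0,0,0,76]
  ]
}}

```text
time: 22.9
ee_pos: [0.4711, 0.3707, 0.147]
ee_rot: [-1.079, 2.645, 0.165]
ft_force: [-0.9, -0.3, -1.8]
width: 0.0757
grasp_force: 0.8
```

```bash
python3 -c "
from look import *
for g in ((-50,52,150),(-53,52,135),(-54,52,120),(-100,52,125)): print(g,delta(b2w(g),YB+12,17.3))"
```

```text
t 22.9 g [467.1 366.7 165.1] bin [-40.9  51.8 165.1] lean 17.3 yaw y 134.4 F [-0.9 -0.3 -1.8] w 75.7 0.807761651230976 q [ 0.49  0.    1.94  0.11  0.91 -1.91]
scene 0.68 lid theta [22.1 26.6 28.8] zmax 182.0
top 0.88 lid theta [26.6 28.2 32.8] zmax 179.0
(-50, 52, 150) [13.4  2.  12.1  0.  -0.  -0.1]
(-53, 52, 135) [20.6  2.6 25.5  0.  -0.  -0.1]
(-54, 52, 120) [26.   2.8 39.6  0.  -0.  -0.1]
(-100, 52, 125) [67.5 12.4 21.4  0.  -0.  -0.1]
```

{"op": "arm_command", "data": {
  "plan": [
    [7,1,6,0,0,0,76],
    [13,2,12,0,0,0,76],
    [17,2,19,0,0,0,76],
    [21,3,26,0,0,0,76],
    [24,3,33,0,0,0,76]
  ]
}}

```text
time: 23.6
ee_pos: [0.4596, 0.3636, 0.108]
ee_rot: [-1.079, 2.647, 0.165]
ft_force: [-6.1, -4.4, -1.6]
width: 0.0761
grasp_force: 3.7
```

```bash
python3 -c "
from look import *
for g in ((-54,52,120),(-80,52,122),(-120,52,150)): print(g,delta(b2w(g),YB+12,17.3))"
```

```text
t 23.6 g [455.6 359.6 126.1] bin [-54.4  52.  126.1] lean 17.2 yaw y 134.4 F [-6.1 -4.4 -1.6] w 76.1 3.6803889682050794 q [ 0.48  0.02  2.    0.12  0.83 -1.93]
scene 0.88 lid theta [11.9 13.3 18.4] zmax 142.0
(-54, 52, 120) [ 1.5 -0.1  6.1  0.  -0.1 -0.1]
(-80, 52, 122) [25.2  5.3 -3.3  0.  -0.1 -0.1]
(-120, 52, 150) [ 54.3  13.6 -41.6   0.   -0.1  -0.1]
```

{"op": "arm_command", "data": {
  "plan": [
    [3,1,-1,0,0,0,76],
    [7,2,-2,0,0,0,76],
    [14,3,-3,0,0,0,76],
    [25,5,-6,0,0,0,76],
    [48,10,-14,0,0,0,76]
  ]
}}

```text
time: 24.3
ee_pos: [0.4188, 0.3368, 0.1097]
ee_rot: [-1.077, 2.642, 0.166]
ft_force: [-0.3, 0.4, 1.0]
width: 0.0758
grasp_force: 0.0
```

{"op": "arm_command", "data": {
  "plan": [
    [10,0,-40,0,0,0,76],
    [20,0,-80,0,0,0,76],
    [50,0,-110,0,0,0,76],
    [80,0,-120,0,0,0,76],
    [80,0,-120,0,0,0,76]
  ]
}}

```text
time: 24.8
ee_pos: [0.3367, 0.2569, 0.2006]
ee_rot: [-1.076, 2.64, 0.164]
ft_force: [0.4, 0.4, 0.2]
width: 0.0763
grasp_force: 0.0
```

```bash
python3 -c "
from look import *
for n in('scene','top'):
    p,d=env.snapshot(n)
    for q in ('pink_box','cream_box'):
        for r in env.cut_out(q,n)[:2]:
            P,uv=pts(n,d,r['mask']); B=np.array([w2b(x) for x in P*1000]); print(n,q,round(r['p'],2),r['box'],np.round(np.percentile(B,[2,50,98],axis=0)).tolist())
cv2.imwrite('pics/c9.png',np.hstack([cv2.resize(S[130:250,180:330],(400,320)),cv2.resize(D[150:280,130:290],(400,320))])[:,:,::-1])"
```

```text
t 24.8 g [332.5 252.9 218.7] bin [-215.5   27.8  218.7] lean 17.6 yaw y 134.3 F [0.4 0.4 0.2] w 76.3 0.0 q [ 0.37 -0.58  2.29  0.13  1.15 -2.02]
scene 0.66 lid theta [0.1 1.7 5.8] zmax 112.0
top 0.75 lid theta [-0.5  1.6  6.2] zmax 113.0
```

View pics/c9.png

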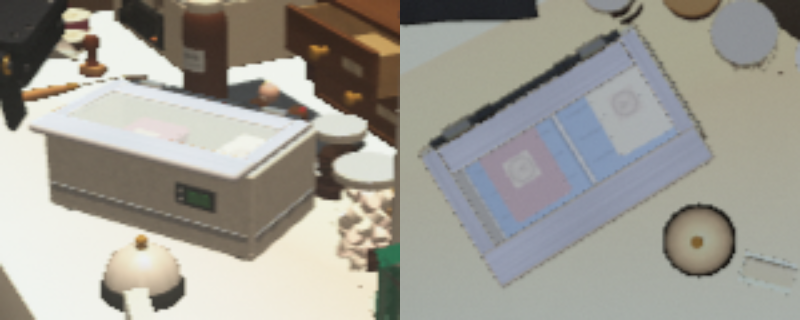

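```bash
python3 -c "
from cell import env
print(env.finish_job())"
```

```text
the job is handed in; nothing more can be done
None
```

The pink box is flat on the cool pack in the bin's free half, lengthwise, with the lid shut over both boxes. I handed the job in at about 25 s. On the way in, the lid edge caught once on the hand, pressing with about 26 N, and I backed off and cleared it.

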